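Free a seized clamp knob and clamp a module in its holder

TASK

The wing knob on the module holder's sliding jaw has seized: break it loose with a short firm anticlockwise twist and turn it fully open. Then slide the jaw along until it has pushed the grey module up against the stop pad of the fixed jaw and seat it snugly with a steady push of about 13 N on the module, never over 20 N; then turn the knob fully back clockwise to tighten it, let go, and leave everything else on the bench where it is.

Things in the scene. Friction and masses are not known exactly. Their poses are not given: they have to be found in the camera images.
- clamp_knob (a joint): angle of the wing knob, rad: 0 tight (as found), grows anticlockwise from above, stop at 1.4 (fully open). Seized near 0: after up to 0.06 rad of play it takes 0.3 to 0.6 N m to break loose, over by 0.3 rad; then it opens easily (under 0.2 N m) and turns back with 0.03 N m. Until fully open its lug locks the sliding jaw; once the jaw has slid over 25 mm the knob turns freely either way.
- knob_grip (a point): on the axis of the black wing knob, 14 mm below its top. Wing: upright bar 12 mm thick (x), 56 mm long (y) and 34 mm high on a round hub 32 mm across, whose top is 20 mm below this point; z up. Grip it across its thickness from above; 30 to 50 N holds it at the seized spot. Turns with the knob, rides on the sliding jaw, 30 mm behind its clamping face, 67 mm above its origin.
- jaw: sliding jaw, aluminium block 100 mm wide, 66 mm long, 37 mm high, carrying the wing knob. Origin: foot and middle of its clamping face, on the bed's top. y points along its travel to the module and fixed jaw, x along the face, z up; the block lies at -y. Travel 130 mm from where it is found, with the knob fully open only; sliding it takes about 3 N, on top of what the module takes; stays where it is left.
- module: grey module, closed box 90 mm (x) by 70 mm (y) by 22 mm high, 0.25 kg, loose on the bed between the jaws, a little askew and some way short of the fixed jaw; origin at the centre of its underside. Pushing it along the bed takes 1 to 3 N. Seated by 8 to 20 N between it and the fixed jaw; never to be pressed with more than 20 N.
- fixed_jaw: fixed jaw, aluminium block 100 mm wide, 30 mm long, 33 mm high, bolted to the bed. Origin: foot and middle of its face, which looks along -y to the sliding jaw; axes parallel to the sliding jaw's. On this face it carries a rigid steel stop pad, 80 mm wide, 18 mm high, that stands out 3 to 25 mm from the face (set by screws, not measured: find it by feel); the module seats on the pad.
- bed: the black bed plate of the holder, 160 mm (x) by 380 mm (y, the jaw's travel) by 25 mm thick, bolted to the bench; origin at the centre of its underside
- spare_module: a second module of the same make (90 x 70 x 22 mm) lying on the bench, not on the holder: a bystander; origin at the centre of its underside
- screwdriver: a screwdriver lying on the bench, a bystander
- screw_cup: a small aluminium cup, 60 mm across and 50 mm high, a bystander; origin at the centre of its underside
- spool: a white spool, 60 mm across and 42 mm high, a bystander; origin at the centre of its underside
- fuse_box: a small cardboard box 50 x 80 x 30 mm, a bystander; origin at the centre of its underside
- meter: a small black hand meter 90 x 75 x 35 mm lying flat, a bystander; origin at the centre of its underside
Not all that is in view belongs to the job. Leave any purple look-alike of the module alone.

How it is judged:
By the outcome, as a careful person would: the job done as asked, in the order asked, and still so for the second after the job is handed in, with the robot touching nothing.
It also fails if it takes over 61 s, if anything falls off the work surface, if the arm or the gripper's body presses on something with over 40 N, if the wrist force passes 120 N, or if a joint passes its speed limit or range.

ROBOT

A 7-joint arm with a two-finger parallel gripper is mounted at the origin on the work surface. World frame = base frame: x ahead of the robot, y to its left, z up, the work surface at z = 0. Lengths are in m, angles in rad, forces in N, time in s.
With the tool pointing down it reaches from about 0.4 to 0.925 m from the base axis. Payload 5.6 kg.
Tool frame: the origin (TCP) lies between the finger pads; the fingertips stand 11 mm ahead of it and the grasp point (between the pads) lies 8 mm behind it; z points along the fingers, y is the line along which they close (so a half turn about z gives the same grasp; the last joint's range is limited). The gripper opens to 85 mm and grips with 20 to 120 N. Pads are 22 mm wide; open, the fingers measure 114 mm over their backs; the gripper's body (76 mm by 85 mm) begins 54 mm behind the grasp point. The pads swing forward as they close: fully open they stand 13 mm farther back than shut.
Start: joints at [-1.183, 0.468, -0.012, 1.603, 0.006, 1.071, -0.056], TCP at [0.271, 0.591, 0.242] pointing down, gripper open.
Joint ranges: [-2.53, 2.53], [-0.31, 2.02], [-1.57, 1.55], [0.28, 2.44], [-1.29, 4.43], [0.15, 1.84], [-2.92, 2.92]. Speed limits (rad/s): [2.57, 2.57, 3.14, 3.14, 3.14, 3.14, 3.14].

INTERFACE

Orientations are given as a unit quaternion [x, y, z, w].
In Python, from plant import manip gives the robot as it stands.
- The arm moves only by the tool carry_out, never from a script. Its arguments are lists of equal length, an entry for each row: "offset": the shift along the tool's x, y, z as a fraction of full scale, a list of three; "delta_rot": the turn, a rotation vector about the tool's x, y, z as a fraction of full scale, a list of three. In form: {"offset": [[x, y, z], ...], "delta_rot": [[ax, ay, az], ...]}. A call has 1 to 10 rows; each row is the pose to reach, as a shift and turn from the pose commanded when the call began, along the tool's axes at that moment; what a row does not reach only later rows make up. Full scale, the value 1, is 80 mm for a shift and 60 degrees for a turn. A row lasts 1/10 s, in which the tool goes at most 50 mm and 8.59 degrees, less where a joint would pass 70% of its speed; a pose out of reach is approached as far as the arm can. A call with a number of a shift or a turn outside -1 to 1 is refused whole. A call with a gripper value outside its range is refused whole. "grip" is the closure, from -1 (fully open) to 1 (shut), set as the call begins (left out, the last holds). The fingers move at their own pace and stop on an object; "force" is the grip in N (left out, the last holds). Time passes only in rows, so rows that repeat a pose let the fingers close. It gives the time, the measured TCP pose, the force, the opening and the grip force at its end, in the units of the state.
- manip.get_state(): the state, without advancing time (a new reading comes with each control period).
- manip.capture(name): name is "scene" or "top"; returns the picture (384x512x3 uint8, blue, green, red); there is no depth.
- manip.calibration(name): a dict with "K" (3x3 intrinsics, pixels), "dist_coeffs" ([k1, k2, p1, p2, k3] as OpenCV has them; the pictures are not rectified), "R" (3x3) and "t" (3): a world point X has camera coordinates R X + t. Camera axes: x right, y down, z forward; pixel columns grow to the right and rows downward; lengths in m; the calibration is good to about 2 mm. A picture is of the moment at which its call begins. calibration takes no time and is no camera call.
- manip.hand_in(): hands the job in; it is judged then, once.
The state is a dict: "t": time; "qpos": joint angles; "qvel": joint speeds; "effort": joint torques, N m; "ee_pos": TCP position; "ee_rot": TCP orientation; "contact_force": force on the tool from outside, world axes, zero at the start; "wrist_torque": the same for the moment, N m; "gripper_width": opening from 0.0 (shut) to 1.0 (fully open); "grip_force": force on a finger pad.
Only numpy, scipy, OpenCV 4.12 (cv2) and the standard library are available. Lean on these libraries where they do the work, as an engineer would, in place of code of your own. Each camera call takes 0.05 s, during which the arm holds its last target. There are 200 camera calls.

## Working session

There is one attempt and no reset: what is moved stays moved. The work goes in short steps, Python scripts to look and compute and a tool call to move; the robot and the scene stay as the last step left them, time stands still between calls to the robot, and variables do not carry over. Pictures are saved under pics/ and viewed, at most 10 in all, crops included, and the job is handed in when it is done.

Besides the shell and the picture viewer there is one more tool, called after ">>>" as name(argument=value, ...), one argument or row to a line, values as JSON. carry_out: Moves the arm, as the interface text tells. Its arguments: {"type":"object","properties":{"offset":{"type":"array","items":{"type":"array","items":{"type":"number","minimum":-1,"maximum":1}}},"delta_rot":{"type":"array","items":{"type":"array","items":{"type":"number","minimum":-1,"maximum":1}}},"grip":{"type":"number"},"force":{"type":"number"}},"required":["offset","delta_rot"]}

```bash
mkdir -p pics; ls; python3 - <<'E'
from plant import manip
import cv2
for n in("scene","top"):
    im=manip.capture(n); cv2.imwrite(f"pics/{n}0.png",im)
    c=manip.calibration(n); print(n,c)
print(manip.get_state())
E
```

```text
pics
scene {'K': array([[498.16282595,   0.        , 255.13308546],
       [  0.        , 498.16282595, 187.53758097],
       [  0.        ,   0.        ,   1.        ]]), 'dist_coeffs': array([0.06791538, 0.        , 0.        , 0.        , 0.        ]), 'R': array([[-0.87771328,  0.47883041,  0.01846202],
       [ 0.30639473,  0.5904217 , -0.74667562],
       [-0.36843137, -0.64971044, -0.66493208]]), 't': array([ 0.4534474 , -0.13503033,  1.37728962])}
top {'K': array([[404.81766122,   0.        , 252.70566161],
       [  0.        , 404.81766122, 188.46886607],
       [  0.        ,   0.        ,   1.        ]]), 'dist_coeffs': array([-0.08242884,  0.        ,  0.        ,  0.        ,  0.        ]), 'R': array([[ 8.71695723e-03, -9.99961407e-01,  1.09543974e-03],
       [-9.87109022e-01, -8.77998633e-03, -1.59808293e-01],
       [ 1.59811744e-01,  3.11723605e-04, -9.87147461e-01]]), 't': array([0.01213842, 0.53977188, 1.0799958 ])}
{'t': 0.1, 'qpos': array([-1.18299722,  0.46830375, -0.01159801,  1.60356032,  0.00601926,
        1.07139634, -0.05631982]), 'qvel': array([ 0.00032291, -0.00123118, -0.00090971, -0.00298799, -0.00100783,
       -0.00118452, -0.00113546]), 'effort': array([ 1.03596733e-03, -5.33522558e+01,  2.16627633e-02, -2.51968074e+01,
        1.15238177e-02,  4.29793261e-03,  8.05623642e-06]), 'ee_pos': array([0.2712966 , 0.5901276 , 0.24141215]), 'ee_rot': array([ 2.13776368e-01,  9.76882284e-01, -8.09791572e-04, -1.07432261e-04]), 'contact_force': array([-0.08490556,  0.01273323,  0.18422074]), 'wrist_torque': array([-0.02098271,  0.00145618,  0.06144132]), 'grip_force': 0.0, 'gripper_width': 1.000847369321163}
```

View pics/scene0.png

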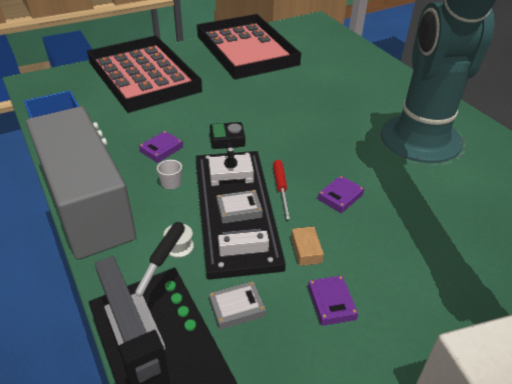

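View pics/top0.png

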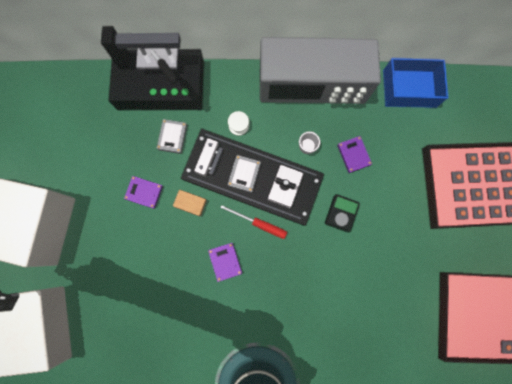

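The scene picture shows the holder at (240,210), with the knob and sliding jaw at (230,170) and the fixed jaw at (243,243). In the top picture the fixed jaw is at (207,157), the module at (244,173) and the sliding jaw with its knob at (287,185). There are two grey modules: (244,173) lies on the bed between the jaws, so it is the one meant. The one at (172,136) is on the bench, so it is the spare. The purple ones are look-alikes. I'll confirm this in one enlarged crop and measure.

```bash
cat > h.py <<'E'
import numpy as np, cv2
from plant import manip
def ray(n,px):
    c=manip.calibration(n); p=cv2.undistortPoints(np.array(px,float).reshape(-1,1,2),c["K"],c["dist_coeffs"]).reshape(-1,2)
    d=np.c_[p,np.ones(len(p))]@c["R"]; return -c["R"].T@c["t"], d
def onz(n,px,z):
    o,d=ray(n,px); return o+d*((z-o[2])/d[:,2])[:,None]
def proj(n,X):
    c=manip.calibration(n); return cv2.projectPoints(np.array(X,float).reshape(-1,3),cv2.Rodrigues(c["R"])[0],c["t"],c["K"],c["dist_coeffs"])[0].reshape(-1,2)
E
python3 - <<'E'
from h import *
im=cv2.imread("pics/top0.png"); 
cv2.imwrite("pics/crop0.png",cv2.resize(im[115:235,170:340],None,fx=4.6,fy=4.6,interpolation=cv2.INTER_CUBIC))
g=im.max(2); m=np.zeros_like(g); roi=(slice(120,230),slice(175,330))
# bed: not green bench
b,gr,r=[im[...,i].astype(int) for i in range(3)]
m[roi]=((np.abs(gr-r)<18)&(np.abs(gr-b)<18))[roi]*255
m=cv2.morphologyEx(m,cv2.MORPH_OPEN,np.ones((3,3)))
cs=cv2.findContours(m,cv2.RETR_EXTERNAL,cv2.CHAIN_APPROX_NONE)[0]; c=max(cs,key=cv2.contourArea)
P=onz("top",c.reshape(-1,2),0.025)[:,:2]
R=cv2.minAreaRect((P*1000).astype(np.float32)); print("bed",R)
# bright things on the bed
w=np.zeros_like(g); w[roi]=((g>110)&(abs(gr-r)<30)&(abs(gr-b)<30))[roi]*255
w=cv2.morphologyEx(w,cv2.MORPH_OPEN,np.ones((3,3)))
for c in cv2.findContours(w,cv2.RETR_EXTERNAL,cv2.CHAIN_APPROX_NONE)[0]:
    if cv2.contourArea(c)>80:
        for z in (.047,.058,.062):
            print(cv2.boundingRect(c),z,cv2.minAreaRect((onz("top",c.reshape(-1,2),z)[:,:2]*1000).astype(np.float32)))
E
```

```text
bed ((578.7599487304688, 19.234664916992188), (376.87640380859375, 158.90219116210938), 69.74974822998047)
(221, 205, 31, 16) 0.047 ((471.6285095214844, 62.377220153808594), (92.12954711914062, 9.770511627197266), 66.77518463134766)
(221, 205, 31, 16) 0.058 ((470.5186767578125, 61.92108154296875), (91.21272277832031, 9.673280715942383), 66.77519989013672)
(221, 205, 31, 16) 0.062 ((470.11517333984375, 61.75518035888672), (90.87933349609375, 9.637908935546875), 66.77517700195312)
(268, 182, 29, 25) 0.047 ((524.0060424804688, -64.0652084350586), (70.51570892333984, 54.28679275512695), 69.84465026855469)
(268, 182, 29, 25) 0.058 ((522.3750610351562, -63.2630615234375), (69.81397247314453, 53.74655532836914), 69.84463500976562)
(268, 182, 29, 25) 0.062 ((521.781982421875, -62.97138214111328), (69.55878448486328, 53.55012512207031), 69.84466552734375)
(276, 165, 27, 22) 0.047 ((574.5632934570312, -82.62989807128906), (70.01522827148438, 50.55796432495117), 69.49893951416016)
(276, 165, 27, 22) 0.058 ((572.4291381835938, -81.64300537109375), (69.3184585571289, 50.054813385009766), 69.49900
[... 1315 characters left out ...]
4453125), (88.62542724609375, 25.795772552490234), 2.4956111907958984)
(175, 121, 10, 31) 0.058 ((685.4336547851562, 223.76522827148438), (87.743408203125, 25.5390567779541), 2.4956088066101074)
(175, 121, 10, 31) 0.062 ((684.24462890625, 223.00782775878906), (87.42276000976562, 25.445707321166992), 2.4956071376800537)
(228, 120, 22, 16) 0.047 ((714.242431640625, 58.926231384277344), (44.42948532104492, 59.91440200805664), 0.46167582273483276)
(228, 120, 22, 16) 0.058 ((710.71826171875, 58.504425048828125), (43.98738479614258, 59.318172454833984), 0.4617156982421875)
(228, 120, 22, 16) 0.062 ((709.4368286132812, 58.35104751586914), (43.8265380859375, 59.101356506347656), 0.46169278025627136)
```

View pics/crop0.png

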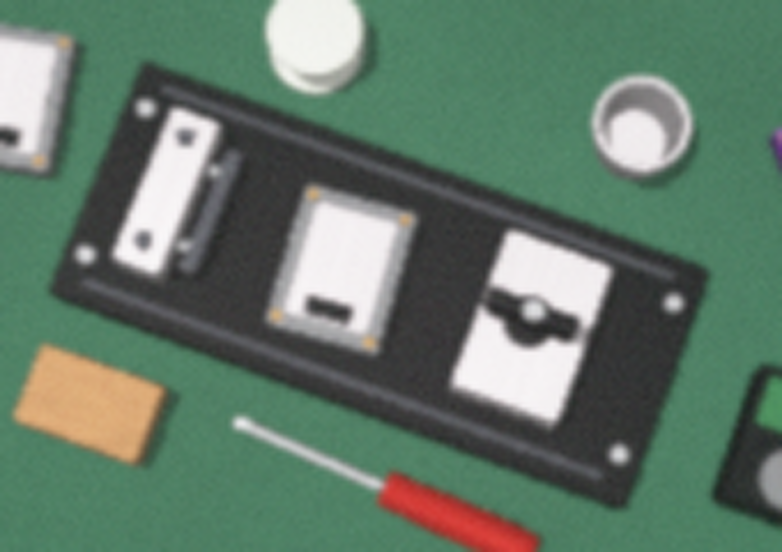

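The crop confirms it: the grey module with the white label at crop (340,270) is on the bed. The sliding jaw with its black wing is at (532,325), and the fixed jaw at (165,190) has its pad on the right. I'll fix the jaw face and knob position next.

```bash
python3 - <<'E'
from h import *
im=cv2.imread("pics/top0.png"); g=im.max(2)
th=np.radians(69.8); u=np.array([np.cos(th),np.sin(th)]); xa=np.array([u[1],-u[0]])
m=np.zeros_like(g); s=(slice(160,212),slice(262,310)); m[s]=(g>120)[s]*255
m=cv2.morphologyEx(m,cv2.MORPH_OPEN,np.ones((3,3)))
ys,xs=np.nonzero(m); h=cv2.convexHull(np.c_[xs,ys].astype(np.int32))
R=cv2.minAreaRect((onz("top",h.reshape(-1,2),.062)[:,:2]*1000).astype(np.float32)); print("jaw",R)
c=np.array(R[0])/1e3; f=c+u*.033; print("jaw centre",c,"face",f,"knob",f-u*.030)
hub=[[286.3,182.4]]
for z in (.1,.106,.11): print(z,onz("top",hub,z))
# wing: dark within jaw hull
M=np.zeros_like(g); cv2.fillConvexPoly(M,h,255); d=((g<70)&(M>0)).astype(np.uint8)
ys,xs=np.nonzero(d); W=onz("top",np.c_[xs,ys],.106)[:,:2]
print("wing ends along u, x:", np.percentile((W-c)@u,[1,50,99]), np.percentile((W-c)@xa,[1,50,99]))
print(np.degrees(th)); 
w,v=np.linalg.eigh(np.cov(W.T)); print(np.degrees(np.arctan2(v[1,1],v[0,1])))
# scene cross check
print("scene proj", proj("scene",[*(f-u*.03),.106]))
mf=np.array([.5826,.0426]); print("module front gap", (mf-f)@u-.035)
o,dd=ray("top",[[205,156]])
F=onz("top",[[207,157]],.058)[0,:2]; print("fixed approx",F,(F-f)@u)
from scipy.spatial.transform import Rotation as Ro
print(Ro.from_quat(manip.get_state()["ee_rot"]).as_matrix())
E
python3 - <<'E'
import cv2; im=cv2.imread("pics/scene0.png"); cv2.imwrite("pics/crop1.png",cv2.resize(im[140:280,185:295],None,fx=4.2,fy=4.2,interpolation=cv2.INTER_CUBIC))
E
```

```text
jaw ((563.6737060546875, -79.80647277832031), (73.14148712158203, 146.5751953125), 65.75332641601562)
jaw centre [ 0.56367371 -0.07980647] face [ 0.57506855 -0.0488362 ] knob [ 0.5647096  -0.07699099]
0.1 [[ 0.54751055 -0.07172652  0.1       ]]
0.106 [[ 0.54644211 -0.07122327  0.106     ]]
0.11 [[ 0.54572981 -0.07088777  0.11      ]]
wing ends along u, x: [-0.03751609 -0.00768841  0.02753487] [-0.03489065 -0.01729762  0.03830111]
69.8
135.77662832415555
scene proj [[221.66943829 149.95286523]]
module front gap 0.05341283585609442
fixed approx [0.6246899  0.14459871] 0.19867147965977744
[[-9.08599306e-01  4.17668520e-01 -5.56125947e-04]
 [ 4.17668868e-01  9.08598017e-01 -1.53620912e-03]
 [-1.36331258e-04 -1.62807504e-03 -9.99998665e-01]]
```

View pics/crop1.png

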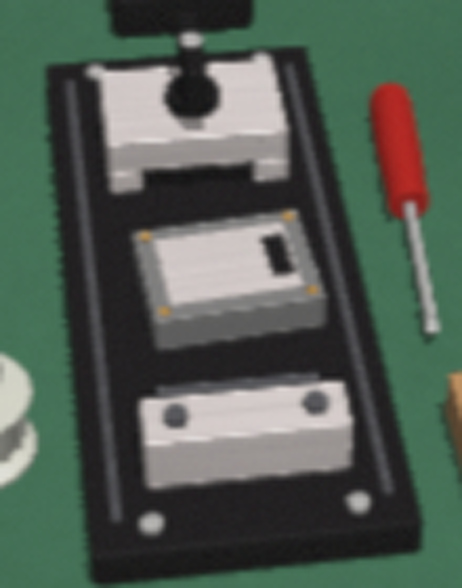

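Scene crop: the wing stands upright, seen end-on, with its white dot at scene pixel (230,150). My jaw hull also picked up a stray bed screw, so I'll redo it and triangulate the dot.

```bash
python3 - <<'E'
from h import *
im=cv2.imread("pics/top0.png"); g=im.max(2)
m=np.zeros_like(g); s=(slice(160,212),slice(262,306)); m[s]=(g>120)[s]*255
m=cv2.morphologyEx(m,cv2.MORPH_OPEN,np.ones((3,3)))
n,l,st,_=cv2.connectedComponentsWithStats(m); print(st.tolist())
pts=[np.argwhere(l==i)[:,::-1] for i in range(1,n) if st[i,4]>250]
h=cv2.convexHull(np.vstack(pts).astype(np.int32))
R=cv2.minAreaRect((onz("top",h.reshape(-1,2),.062)[:,:2]*1000).astype(np.float32)); print("jaw",R)
th=np.radians(69.8); u=np.array([np.cos(th),np.sin(th)])
c=np.array(R[0])/1e3; f=c+u*.033; print("face",f,"knob",f-u*.03)
o1,d1=ray("top",[[286.3,182.4]]); o2,d2=ray("scene",[[230.2,149.8]])
A=np.c_[d1[0],-d2[0]]; x=np.linalg.lstsq(A,o2-o1,rcond=None)[0]; print(o1+d1[0]*x[0],o2+d2[0]*x[1])
mf=np.array([.5826,.0426]); print("module gap", (mf-f)@u-.035)
# fixed jaw top z=.058: tight white mask, face edge
m=np.zeros_like(g); s=(slice(132,182),slice(190,220)); m[s]=(g>150)[s]*255
l=max(cv2.findContours(m,cv2.RETR_EXTERNAL,cv2.CHAIN_APPROX_NONE)[0],key=cv2.contourArea)
R=cv2.minAreaRect((onz("top",l.reshape(-1,2),.058)[:,:2]*1000).astype(np.float32)); print("fixed",R)
F=np.array(R[0])/1e3; print("face to face travel",(F-f)@u-.015, "lateral",(F-f)@[u[1],-u[0]])
E
```

```text
[[0, 0, 512, 384, 195778], [298, 160, 8, 5, 33], [276, 165, 27, 21, 362], [268, 182, 29, 25, 435]]
jaw ((545.706787109375, -71.64286041259766), (68.63232421875, 103.94017028808594), 69.3455810546875)
face [ 0.55710163 -0.04067259] knob [ 0.54674268 -0.06882738]
[ 0.54674581 -0.07136632  0.10429454] [ 0.54590205 -0.07078941  0.1040959 ]
module gap 0.05195528736371911
fixed ((627.6453247070312, 148.54458618164062), (31.34294319152832, 101.24095153808594), 70.0623779296875)
face to face travel 0.18693761178897939 lateral 0.0008684170794454202
```

```bash
python3 - <<'E'
from h import *
for z in(.24,.35,.5): print(z,proj("top",[.2713,.59,z]),proj("scene",[.2713,.59,z]))
print(onz("top",[[75,190],[0,180],[60,265],[70,290]],.0), onz("scene",[[425,384],[440,345],[512,320]],0.))
E
```

```text
0.24 [[  0.62204737 288.57948154]] [[607.23397705 269.72680366]]
0.35 [[-31.23118345 292.5739065 ]] [[650.11311759 215.03440955]]
0.5 [[-88.70025636 299.44589625]] [[730.45349965 115.45704564]]
[[0.5374996  0.53726433 0.        ]
 [0.56563284 0.77396974 0.        ]
 [0.32009661 0.56597132 0.        ]
 [0.25075068 0.53185316 0.        ]] [[0.48417465 0.53578689 0.        ]
 [0.40900725 0.49386833 0.        ]
 [0.25249069 0.51593404 0.        ]]
```

```bash
python3 - <<'E'
import cv2; im=cv2.imread("pics/top0.png"); cv2.imwrite("pics/crop2.png",cv2.resize(im[160:384,0:300],None,fx=2.5,fy=2.5))
E
```

```text
(no output)
```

View pics/crop2.png

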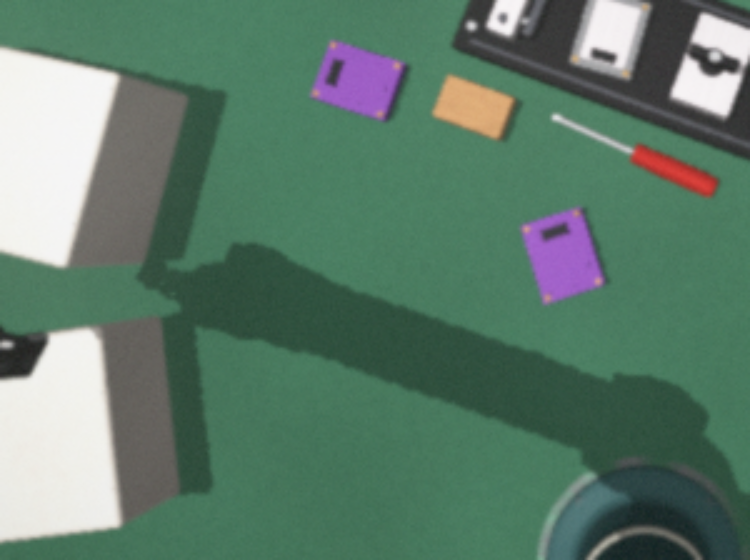

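The crop shows two tall white blocks at crop (60,150) and (50,430), one on each side of the start pose. I'll measure their heights before leaving.

```bash
python3 - <<'E'
from h import *
P=lambda x,y:[x/2.5,160+y/2.5]
for n,ft,tp in(("A right-far",(188,97),(120,75)),("A right-near",(148,265),(68,268)),("B right-far",(162,318),(102,328)),("B right-near",(180,490),(122,525))):
    f=onz("top",[P(*ft)],0.)[0]; q=np.array(P(*tp))
    zs=np.arange(0,.45,.005); e=[np.linalg.norm(proj("top",[f[0],f[1],z])-q) for z in zs]; i=np.argmin(e); print(n,f[:2].round(3),"h",zs[i],"err",round(e[i],1))
E
```

```text
A right-far [0.512 0.535] h 0.165 err 0.5
A right-near [0.317 0.568] h 0.17 err 0.5
B right-far [0.258 0.548] h 0.135 err 0.1
B right-near [0.069 0.516] h 0.135 err 1.0
```

>>> carry_out(
  offset=[
    [0, 0, -0.5],
    [-1, -1, -0.5],
    [-1, -1, -0.5],
    [-1, -1, -0.5],
  ],
  delta_rot=[
    [0, 0, 0],
    [0, 0, 0],
    [0, 0, 0],
    [0, 0, 0],
  ],
  grip=-1,
  force=40,
)

```text
t: 0.5
ee_pos: [0.3138, 0.4792, 0.2822]
ee_rot: [0.217, 0.976, -0.001, 0.001]
contact_force: [0.6, 0.3, -0.6]
gripper_width: 1.004
grip_force: 0.0
```

>>> carry_out(
  offset=[
    [-1, -1, 0],
    [-1, -1, 0],
    [-1, -1, 0],
  ],
  delta_rot=[
    [0, 0, 0],
    [0, 0, 0],
    [0, 0, 0],
  ],
)

```text
t: 0.8
ee_pos: [0.3523, 0.3733, 0.2821]
ee_rot: [0.217, 0.976, -0.001, 0.0]
contact_force: [0.2, 0.5, 0.7]
gripper_width: 1.0
grip_force: 0.0
```

>>> carry_out(
  offset=[
    [-1, -1, 0],
    [-1, -1, 0],
    [-1, -1, 0],
  ],
  delta_rot=[
    [0, 0, 0],
    [0, 0, 0],
    [0, 0, 0],
  ],
)

```text
t: 1.1
ee_pos: [0.391, 0.2676, 0.2822]
ee_rot: [0.217, 0.976, -0.001, 0.0]
contact_force: [0.8, -0.4, -0.5]
gripper_width: 1.002
grip_force: 0.0
```

>>> carry_out(
  offset=[
    [-1, -1, 0],
    [-1, -1, 0],
    [-1, -1, 0],
  ],
  delta_rot=[
    [0, 0, 0],
    [0, 0, 0],
    [0, 0, 0],
  ],
)

```text
t: 1.4
ee_pos: [0.43, 0.162, 0.2824]
ee_rot: [0.217, 0.976, -0.0, 0.0]
contact_force: [-0.1, -0.1, 0.2]
gripper_width: 1.001
grip_force: 0.0
```

>>> carry_out(
  offset=[
    [-1, -1, 0],
    [-1, -1, 0],
    [-1, -1, 0],
  ],
  delta_rot=[
    [0, 0, 0],
    [0, 0, 0],
    [0, 0, 0],
  ],
)

```text
t: 1.7
ee_pos: [0.4693, 0.0561, 0.2825]
ee_rot: [0.217, 0.976, -0.001, 0.001]
contact_force: [-0.4, -0.1, 0.8]
gripper_width: 1.003
grip_force: 0.0
```

>>> carry_out(
  offset=[
    [-1, -1, 0],
    [-1, -1, 0],
    [-1, -1, 0],
  ],
  delta_rot=[
    [0, 0, 0],
    [0, 0, 0],
    [0, 0, 0],
  ],
)

```text
t: 2.0
ee_pos: [0.5085, -0.0503, 0.2825]
ee_rot: [0.217, 0.976, -0.001, 0.001]
contact_force: [0.6, 0.7, 0.1]
gripper_width: 1.003
grip_force: 0.0
```

>>> carry_out(
  offset=[
    [0, 0, 0],
    [0, 0, 0],
    [0, 0, 0],
    [0, 0, 0],
    [0, 0, 0],
    [0, 0, 0],
    [0, 0, 0],
    [0, 0, 0],
  ],
  delta_rot=[
    [0, 0, 1],
    [0, 0, 1],
    [0, 0, 1],
    [0, 0, 1],
    [0, 0, 1],
    [0, 0, 1],
    [0, 0, 1],
    [0, 0, 1],
  ],
)

```text
t: 2.8
ee_pos: [0.5075, -0.0446, 0.282]
ee_rot: [0.673, 0.74, -0.0, -0.0]
contact_force: [0.5, 1.1, -0.2]
gripper_width: 0.997
grip_force: 0.0
```

>>> carry_out(
  offset=[
    [-0.36, 0.455, 1],
    [-0.36, 0.455, 1],
    [-0.36, 0.455, 1],
    [-0.36, 0.455, 1],
    [-0.36, 0.455, 1],
  ],
  delta_rot=[
    [0, 0, 0.427],
    [0, 0, 0.427],
    [0, 0, 0.427],
    [0, 0, 0.427],
    [0, 0, 0.427],
  ],
)

```text
t: 3.3
ee_pos: [0.5465, -0.0706, 0.2024]
ee_rot: [0.819, 0.574, 0.0, 0.0]
contact_force: [-0.3, 0.4, -0.7]
gripper_width: 1.001
grip_force: 0.0
```

```bash
cat >> h.py <<'E'
from scipy.spatial.transform import Rotation as Ro
def st():
    s=manip.get_state(); M=Ro.from_quat(s["ee_rot"]).as_matrix()
    print("t",s["t"],"p",s["ee_pos"].round(4),"yaw_y",np.degrees(np.arctan2(M[1,1],M[0,1])).round(2),"tilt",M[:2,2].round(4),"F",s["contact_force"].round(2),"T",s["wrist_torque"].round(2),"q",s["qpos"].round(2),"w",round(s["gripper_width"],3),"gf",round(s["grip_force"],1)); return s,M
def togo(p):
    s,M=st(); print("frac to",p,((np.array(p)-s["ee_pos"])@M/.08).round(3))
E
python3 -c "
from h import *
togo([.5465,-.070,.089])"
```

```text
t 3.3 p [ 0.5465 -0.0706  0.2024] yaw_y -19.94 tilt [0.0004 0.0001] F [-0.29  0.44 -0.68] T [ 0.01 -0.02  0.  ] q [-0.43  0.39  0.62  1.92 -0.28  0.92 -0.02] w 1.001 gf 0.0
frac to [0.5465, -0.07, 0.089] [ 0.007 -0.003  1.418]
```

>>> carry_out(
  offset=[
    [0, 0, 0.5],
    [0, 0, 1],
    [0, 0, 1],
    [0, 0, 1],
  ],
  delta_rot=[
    [0, 0, 0],
    [0, 0, 0],
    [0, 0, 0],
    [0, 0, 0],
  ],
)

```text
t: 3.7
ee_pos: [0.5465, -0.0712, 0.1235]
ee_rot: [0.82, 0.572, 0.0, 0.0]
contact_force: [0.6, 0.5, 0.5]
gripper_width: 0.998
grip_force: 0.0
```

>>> carry_out(
  offset=[
    [0, 0, 0.2],
    [0, 0, 0.42],
    [0, 0, 0.42],
    [0, 0, 0.42],
  ],
  delta_rot=[
    [0, 0, 0],
    [0, 0, 0],
    [0, 0, 0],
    [0, 0, 0],
  ],
)

```text
t: 4.1
ee_pos: [0.5467, -0.0714, 0.0897]
ee_rot: [0.821, 0.572, 0.001, 0.0]
contact_force: [0.7, -1.3, 0.1]
gripper_width: 1.0
grip_force: 0.0
```

>>> carry_out(
  offset=[
    [0, 0, 0],
    [0, 0, 0],
    [0, 0, 0],
    [0, 0, 0],
    [0, 0, 0],
    [0, 0, 0],
    [0, 0, 0],
    [0, 0, 0],
  ],
  delta_rot=[
    [0, 0, 0],
    [0, 0, 0],
    [0, 0, 0],
    [0, 0, 0],
    [0, 0, 0],
    [0, 0, 0],
    [0, 0, 0],
    [0, 0, 0],
  ],
  grip=1,
  force=25,
)

```text
t: 4.9
ee_pos: [0.5457, -0.0711, 0.0889]
ee_rot: [0.821, 0.571, -0.0, -0.0]
contact_force: [-1.8, 0.9, 6.0]
gripper_width: 0.136
grip_force: 29.7
```

```bash
python3 -c "
from h import *
togo([.5465,-.070,.089])"
```

```text
t 4.9 p [ 0.5457 -0.0711  0.0889] yaw_y -20.3 tilt [-0.0008  0.0006] F [-1.82  0.93  6.05] T [ 0.13  0.62 -0.  ] q [-0.34  0.56  0.53  1.98 -0.42  0.71  0.09] w 0.136 gf 29.7
frac to [0.5465, -0.07, 0.089] [ 0.017  0.005 -0.001]
```

>>> carry_out(
  offset=[
    [0, 0, 0],
    [0, 0, 0],
    [0, 0, 0],
    [0, 0, 0],
    [0, 0, 0],
    [0, 0, 0],
  ],
  delta_rot=[
    [0, 0, 0],
    [0, 0, 0],
    [0, 0, -0.12],
    [0, 0, -0.24],
    [0, 0, -0.35],
    [0, 0, -0.35],
  ],
  force=48,
)

```text
t: 5.5
ee_pos: [0.546, -0.0711, 0.089]
ee_rot: [0.703, 0.711, 0.0, -0.0]
contact_force: [-2.5, 1.2, 6.5]
gripper_width: 0.131
grip_force: 52.5
```

```bash
python3 -c "
from h import *
togo([.5465,-.070,.089])"
```

```text
t 5.5 p [ 0.546  -0.0711  0.089 ] yaw_y 0.68 tilt [0.0001 0.0011] F [-2.45  1.25  6.45] T [ 0.26  0.47 -0.11] q [-0.27  0.54  0.43  1.98 -0.34  0.7   0.39] w 0.131 gf 52.5
frac to [0.5465, -0.07, 0.089] [ 0.014  0.006 -0.   ]
```

>>> carry_out(
  offset=[
    [0, 0, 0],
    [0, 0, 0],
    [0, 0, 0],
    [0, 0, 0],
    [0, 0, 0],
    [0, 0, 0],
    [0, 0, 0],
    [0, 0, 0],
    [0, 0, 0],
  ],
  delta_rot=[
    [0, 0, -0.13],
    [0, 0, -0.26],
    [0, 0, -0.4],
    [0, 0, -0.53],
    [0, 0, -0.66],
    [0, 0, -0.8],
    [0, 0, -0.9],
    [0, 0, -0.96],
    [0, 0, -0.96],
  ],
)

```text
t: 6.4
ee_pos: [0.547, -0.0706, 0.089]
ee_rot: [0.274, 0.962, 0.001, 0.001]
contact_force: [1.2, 3.0, 3.1]
gripper_width: 0.13
grip_force: 52.2
```

```bash
python3 -c "
from h import *
togo([.5465,-.070,.089])
import cv2; im=manip.capture('top'); cv2.imwrite('pics/top1.png',cv2.resize(im[115:235,170:340],None,fx=4,fy=4,interpolation=cv2.INTER_CUBIC))"
```

```text
t 6.4 p [ 0.547  -0.0706  0.089 ] yaw_y 58.19 tilt [0.0018 0.001 ] F [1.21 3.   3.13] T [ 0.77 -0.22  0.18] q [-0.07  0.51  0.17  1.96 -0.14  0.67  1.21] w 0.13 gf 52.2
frac to [0.5465, -0.07, 0.089] [ 0.009  0.003 -0.   ]
```

>>> carry_out(
  offset=[
    [0, 0, 0],
    [0, 0, 0],
    [0, 0, 0],
    [0, 0, 0],
  ],
  delta_rot=[
    [0, 0, -0.05],
    [0, 0, -0.08],
    [0, 0, -0.08],
    [0, 0, -0.08],
  ],
)

```text
t: 6.85
ee_pos: [0.5469, -0.0706, 0.089]
ee_rot: [0.235, 0.972, 0.001, 0.001]
contact_force: [1.8, 5.1, 4.0]
gripper_width: 0.134
grip_force: 59.5
```

```bash
python3 -c "
from h import *
togo([.5465,-.070,.089])"
```

```text
t 6.85 p [ 0.5469 -0.0706  0.089 ] yaw_y 62.84 tilt [0.0018 0.0014] F [1.83 5.06 3.99] T [ 1.13 -0.33 -1.18] q [-0.05  0.51  0.15  1.96 -0.12  0.67  1.27] w 0.134 gf 59.5
frac to [0.5465, -0.07, 0.089] [0.008 0.004 0.   ]
```

>>> carry_out(
  offset=[
    [0.008, 0.062, 0],
    [0.015, 0.124, 0],
    [0.03, 0.248, 0],
    [0.045, 0.372, 0],
    [0.06, 0.496, 0],
    [0.06, 0.496, 0],
  ],
  delta_rot=[
    [0, 0, 0.02],
    [0, 0, 0.02],
    [0, 0, 0.02],
    [0, 0, 0.03],
    [0, 0, 0.03],
    [0, 0, 0.03],
  ],
)

```text
t: 7.45
ee_pos: [0.5603, -0.0341, 0.089]
ee_rot: [0.249, 0.969, -0.001, 0.001]
contact_force: [0.6, 0.5, 3.9]
gripper_width: 0.132
grip_force: 52.7
```

```bash
cat >> h.py <<'E'
u=np.array([np.cos(np.radians(69.8)),np.sin(np.radians(69.8)),0]); p0=np.array([.5469,-.0706,.089])
def sl():
    s,M=st(); d=s["ee_pos"]-p0; f=s["contact_force"]
    print("along",(d@u*1e3).round(2),"lat",(d@[u[1],-u[0],0]*1e3).round(2),"Fu",(f@u).round(2),"Flat",(f@[u[1],-u[0],0]).round(2),"u per mm in tool frac",(u@M/80).round(5))
E
python3 -c "
from h import *
sl()
im=manip.capture('top'); cv2.imwrite('pics/top1.png',cv2.resize(im[115:235,170:340],None,fx=4,fy=4,interpolation=cv2.INTER_CUBIC))"
```

```text
t 7.45 p [ 0.5603 -0.0341  0.089 ] yaw_y 61.2 tilt [ 0.001  -0.0014] F [0.63 0.52 3.95] T [ 0.24 -0.09 -0.51] q [-0.13  0.53  0.16  1.94 -0.12  0.69  1.18] w 0.132 gf 52.7
along 38.89 lat 0.01 Fu 0.7 Flat 0.41 u per mm in tool frac [ 1.870e-03  1.236e-02 -1.000e-05]
```

View pics/top1.png

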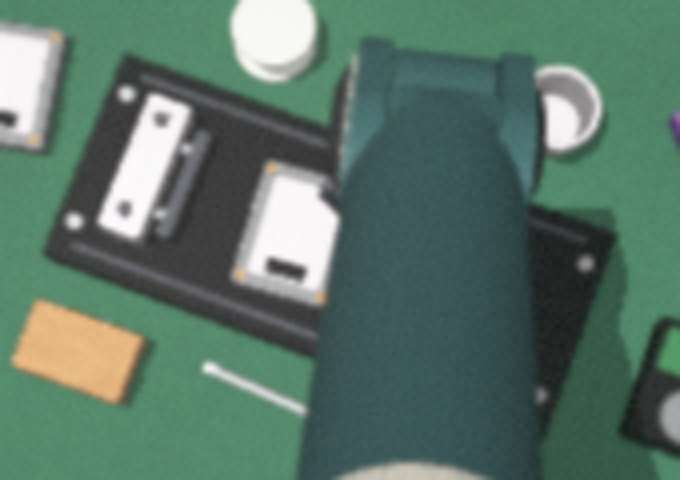

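The wing is held under the arm. Module and pad are undisturbed, so I'll slide on slowly.

>>> carry_out(
  offset=[
    [0.008, 0.049, 0],
    [0.015, 0.099, 0],
    [0.022, 0.148, 0],
    [0.03, 0.198, 0],
    [0.037, 0.247, 0],
    [0.045, 0.297, 0],
    [0.052, 0.346, 0],
    [0.06, 0.396, 0],
    [0.067, 0.445, 0],
    [0.075, 0.494, 0],
  ],
  delta_rot=[
    [0, 0, 0],
    [0, 0, 0],
    [0, 0, 0],
    [0, 0, 0],
    [0, 0, 0],
    [0, 0, 0],
    [0, 0, 0],
    [0, 0, 0],
    [0, 0, 0],
    [0, 0, 0],
  ],
)

```text
t: 8.5
ee_pos: [0.5731, 0.0004, 0.0889]
ee_rot: [0.25, 0.968, -0.002, 0.0]
contact_force: [-1.3, -4.8, 7.0]
gripper_width: 0.128
grip_force: 52.9
```

```bash
python3 -c "
from h import *
sl()
im=manip.capture('scene'); cv2.imwrite('pics/sc1.png',cv2.resize(im[130:290,175:305],None,fx=3.6,fy=3.6,interpolation=cv2.INTER_CUBIC))"
```

```text
t 8.5 p [5.731e-01 4.000e-04 8.890e-02] yaw_y 61.08 tilt [-0.0008 -0.0038] F [-1.27 -4.76  6.95] T [-0.82  0.27 -0.37] q [-0.19  0.54  0.16  1.91 -0.12  0.7   1.11] w 0.128 gf 52.9
along 75.69 lat 0.05 Fu -4.91 Flat 0.45 u per mm in tool frac [ 1.890e-03  1.236e-02 -5.000e-05]
```

View pics/sc1.png

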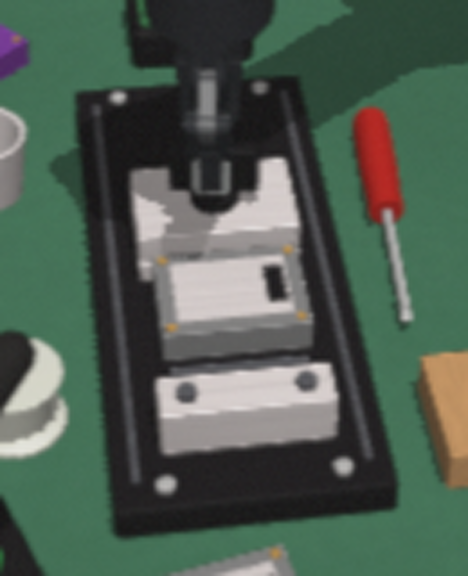

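The view shows the jaw square against the module and pushing it; the pad is still about one pad width away. I'll creep on.

>>> carry_out(
  offset=[
    [0.002, 0.012, 0],
    [0.004, 0.025, 0],
    [0.006, 0.037, 0],
    [0.008, 0.049, 0],
    [0.009, 0.062, 0],
    [0.011, 0.074, 0],
    [0.013, 0.087, 0],
    [0.015, 0.099, 0],
    [0.017, 0.111, 0],
    [0.019, 0.124, 0],
  ],
  delta_rot=[
    [0, 0, 0],
    [0, 0, 0],
    [0, 0, 0],
    [0, 0, 0],
    [0, 0, 0],
    [0, 0, 0],
    [0, 0, 0],
    [0, 0, 0],
    [0, 0, 0],
    [0, 0, 0],
  ],
)

```text
t: 9.55
ee_pos: [0.5766, 0.0098, 0.089]
ee_rot: [0.25, 0.968, -0.002, 0.0]
contact_force: [-1.5, -3.8, 6.9]
gripper_width: 0.13
grip_force: 52.8
```

```bash
python3 -c "
from h import *
sl()"
```

```text
t 9.55 p [0.5766 0.0098 0.089 ] yaw_y 61.09 tilt [-0.0007 -0.0037] F [-1.53 -3.83  6.94] T [-0.86  0.29 -0.38] q [-0.2   0.55  0.16  1.9  -0.12  0.7   1.1 ] w 0.13 gf 52.8
along 85.72 lat 0.07 Fu -4.13 Flat -0.11 u per mm in tool frac [ 1.890e-03  1.236e-02 -5.000e-05]
```

>>> carry_out(
  offset=[
    [0.002, 0.012, 0],
    [0.004, 0.025, 0],
    [0.006, 0.037, 0],
    [0.008, 0.049, 0],
  ],
  delta_rot=[
    [0, 0, 0],
    [0, 0, 0],
    [0, 0, 0],
    [0, 0, 0],
  ],
)

```text
t: 9.95
ee_pos: [0.578, 0.0136, 0.089]
ee_rot: [0.25, 0.968, -0.002, 0.0]
contact_force: [-0.7, -5.2, 7.1]
gripper_width: 0.13
grip_force: 52.8
```

>>> carry_out(
  offset=[
    [0.002, 0.012, 0],
    [0.004, 0.025, 0],
    [0.006, 0.037, 0],
  ],
  delta_rot=[
    [0, 0, 0],
    [0, 0, 0],
    [0, 0, 0],
  ],
)

```text
t: 10.25
ee_pos: [0.579, 0.0164, 0.089]
ee_rot: [0.25, 0.968, -0.002, 0.0]
contact_force: [-1.5, -4.6, 7.9]
gripper_width: 0.128
grip_force: 52.8
```

>>> carry_out(
  offset=[
    [0.002, 0.012, 0],
    [0.004, 0.025, 0],
    [0.006, 0.037, 0],
  ],
  delta_rot=[
    [0, 0, 0],
    [0, 0, 0],
    [0, 0, 0],
  ],
)

```text
t: 10.55
ee_pos: [0.58, 0.0193, 0.089]
ee_rot: [0.25, 0.968, -0.002, 0.0]
contact_force: [-1.3, -4.7, 6.8]
gripper_width: 0.131
grip_force: 52.8
```

>>> carry_out(
  offset=[
    [0.002, 0.012, 0],
    [0.004, 0.025, 0],
    [0.006, 0.037, 0],
  ],
  delta_rot=[
    [0, 0, 0],
    [0, 0, 0],
    [0, 0, 0],
  ],
)

```text
t: 10.85
ee_pos: [0.581, 0.022, 0.089]
ee_rot: [0.25, 0.968, -0.002, 0.0]
contact_force: [-0.0, -4.9, 6.3]
gripper_width: 0.129
grip_force: 52.8
```

>>> carry_out(
  offset=[
    [0.002, 0.012, 0],
    [0.004, 0.025, 0],
    [0.006, 0.037, 0],
  ],
  delta_rot=[
    [0, 0, 0],
    [0, 0, 0],
    [0, 0, 0],
  ],
)

```text
t: 11.15
ee_pos: [0.5815, 0.0232, 0.0889]
ee_rot: [0.25, 0.968, -0.003, -0.0]
contact_force: [-3.4, -9.6, 10.0]
gripper_width: 0.129
grip_force: 53.1
```

Contact with the pad at about 100 mm of travel. I'll build the force up carefully.

>>> carry_out(
  offset=[
    [0.001, 0.006, 0],
    [0.002, 0.012, 0],
    [0.002, 0.012, 0],
  ],
  delta_rot=[
    [0, 0, 0],
    [0, 0, 0],
    [0, 0, 0],
  ],
)

```text
t: 11.45
ee_pos: [0.5815, 0.0232, 0.089]
ee_rot: [0.25, 0.968, -0.003, -0.0]
contact_force: [-3.1, -9.2, 9.1]
gripper_width: 0.129
grip_force: 53.2
```

```bash
python3 -c "
from h import *
sl()"
```

```text
t 11.45 p [0.5815 0.0232 0.089 ] yaw_y 61.01 tilt [-0.0024 -0.0064] F [-3.11 -9.18  9.09] T [-1.83  0.74 -0.33] q [-0.23  0.55  0.16  1.89 -0.12  0.71  1.07] w 0.129 gf 53.2
along 99.99 lat 0.12 Fu -9.69 Flat 0.26 u per mm in tool frac [ 1.910e-03  1.235e-02 -9.000e-05]
```

>>> carry_out(
  offset=[
    [0.002, 0.012, 0],
    [0.004, 0.025, 0],
    [0.004, 0.025, 0],
  ],
  delta_rot=[
    [0, 0, 0],
    [0, 0, 0],
    [0, 0, 0],
  ],
)

```text
t: 11.75
ee_pos: [0.5816, 0.0233, 0.0889]
ee_rot: [0.251, 0.968, -0.004, -0.001]
contact_force: [-5.1, -13.2, 12.9]
gripper_width: 0.128
grip_force: 53.5
```

```bash
python3 -c "
from h import *
sl()"
```

```text
t 11.75 p [0.5816 0.0233 0.0889] yaw_y 60.95 tilt [-0.0039 -0.0083] F [ -5.11 -13.23  12.85] T [-2.6   1.16 -0.29] q [-0.23  0.56  0.16  1.89 -0.12  0.72  1.07] w 0.128 gf 53.5
along 100.13 lat 0.09 Fu -14.18 Flat -0.23 u per mm in tool frac [ 0.00192  0.01235 -0.00011]
```

>>> carry_out(
  offset=[
    [0.001, 0.005, 0],
    [0.002, 0.01, 0],
    [0.002, 0.01, 0],
    [0.002, 0.01, 0],
    [0.002, 0.01, 0],
    [0.002, 0.01, 0],
    [0.002, 0.01, 0],
    [0.002, 0.01, 0],
    [0.002, 0.01, 0],
    [0.002, 0.01, 0],
  ],
  delta_rot=[
    [0, 0, 0],
    [0, 0, 0],
    [0, 0, 0],
    [0, 0, 0],
    [0, 0, 0],
    [0, 0, 0],
    [0, 0, 0],
    [0, 0, 0],
    [0, 0, 0],
    [0, 0, 0],
  ],
)

```text
t: 12.75
ee_pos: [0.5816, 0.0234, 0.0889]
ee_rot: [0.251, 0.968, -0.005, -0.001]
contact_force: [-6.4, -14.5, 12.3]
gripper_width: 0.132
grip_force: 53.6
```

```bash
python3 -c "
from h import *
sl()"
```

```text
t 12.75 p [0.5816 0.0234 0.0889] yaw_y 60.91 tilt [-0.0044 -0.0088] F [ -6.44 -14.49  12.29] T [-2.9   1.29 -0.29] q [-0.23  0.56  0.16  1.88 -0.12  0.72  1.06] w 0.132 gf 53.6
along 100.2 lat 0.11 Fu -15.82 Flat -1.04 u per mm in tool frac [ 0.00193  0.01235 -0.00012]
```

Steady push: about 16 N at the tool, so about 13 N on the module after jaw friction. I'll ease it slightly and turn clockwise in two parts.

>>> carry_out(
  offset=[
    [-0.002, -0.012, 0],
    [-0.003, -0.02, 0],
    [-0.003, -0.02, 0],
    [-0.003, -0.02, 0],
    [-0.003, -0.02, 0],
    [-0.003, -0.02, 0],
    [-0.003, -0.02, 0],
    [-0.003, -0.02, 0],
  ],
  delta_rot=[
    [0, 0, 0],
    [0, 0, 0],
    [0, 0, 0.12],
    [0, 0, 0.24],
    [0, 0, 0.36],
    [0, 0, 0.48],
    [0, 0, 0.6],
    [0, 0, 0.6],
  ],
)

```text
t: 13.55
ee_pos: [0.5811, 0.0228, 0.0889]
ee_rot: [0.538, 0.843, -0.005, 0.001]
contact_force: [-5.7, -12.6, 11.8]
gripper_width: 0.135
grip_force: 53.5
```

```bash
python3 -c "
from h import *
sl()"
```

```text
t 13.55 p [0.5811 0.0228 0.0889] yaw_y 24.88 tilt [-0.0039 -0.0087] F [ -5.72 -12.6   11.81] T [-2.73  1.2   0.04] q [-0.35  0.57  0.33  1.89 -0.25  0.72  0.55] w 0.135 gf 53.5
along 99.43 lat -0.18 Fu -13.8 Flat -1.02 u per mm in tool frac [ 0.00883  0.00885 -0.00012]
```

>>> carry_out(
  offset=[
    [0, 0, 0],
    [0, 0, 0],
    [0, 0, 0],
    [0, 0, 0],
    [0, 0, 0],
    [0, 0, 0],
    [0, 0, 0],
    [0, 0, 0],
  ],
  delta_rot=[
    [0, 0, 0.13],
    [0, 0, 0.26],
    [0, 0, 0.39],
    [0, 0, 0.52],
    [0, 0, 0.65],
    [0, 0, 0.74],
    [0, 0, 0.76],
    [0, 0, 0.76],
  ],
)

```text
t: 14.35
ee_pos: [0.5802, 0.0227, 0.0889]
ee_rot: [0.822, 0.57, -0.005, 0.002]
contact_force: [-8.1, -11.9, 13.2]
gripper_width: 0.125
grip_force: 53.6
```

```bash
python3 -c "
from h import *
sl()"
```

```text
t 14.35 p [0.5802 0.0227 0.0889] yaw_y -20.57 tilt [-0.0053 -0.0087] F [ -8.12 -11.88  13.19] T [-2.78  1.61  0.12] q [-0.5   0.6   0.53  1.91 -0.42  0.75 -0.1 ] w 0.125 gf 53.6
along 99.02 lat -0.95 Fu -13.95 Flat -3.52 u per mm in tool frac [ 1.25e-02 -8.00e-05 -1.20e-04]
```

>>> carry_out(
  offset=[
    [0, 0, 0],
    [0, 0, 0],
    [0, 0, 0],
    [0, 0, 0],
  ],
  delta_rot=[
    [0, 0, 0.03],
    [0, 0, 0.05],
    [0, 0, 0.05],
    [0, 0, 0.05],
  ],
)

```text
t: 14.75
ee_pos: [0.5802, 0.0227, 0.089]
ee_rot: [0.835, 0.55, -0.005, 0.002]
contact_force: [-8.2, -13.2, 13.7]
gripper_width: 0.129
grip_force: 60.2
```

```bash
python3 -c "
from h import *
sl()"
```

```text
t 14.75 p [0.5802 0.0227 0.089 ] yaw_y -23.32 tilt [-0.0055 -0.0094] F [ -8.22 -13.22  13.72] T [-2.85  1.75  1.17] q [-0.51  0.6   0.54  1.91 -0.43  0.75 -0.14] w 0.129 gf 60.2
along 99.05 lat -1.0 Fu -15.24 Flat -3.15 u per mm in tool frac [ 0.01248 -0.00068 -0.00013]
```

>>> carry_out(
  offset=[
    [-0.02, 0, 0],
    [-0.04, 0, 0],
    [-0.06, 0, 0],
    [-0.06, 0, 0],
    [-0.06, 0, 0],
  ],
  delta_rot=[
    [0, 0, -0.02],
    [0, 0, -0.03],
    [0, 0, -0.03],
    [0, 0, -0.03],
    [0, 0, -0.03],
  ],
)

```text
t: 15.25
ee_pos: [0.5801, 0.0224, 0.089]
ee_rot: [0.827, 0.563, -0.002, 0.001]
contact_force: [-3.1, -4.5, 8.3]
gripper_width: 0.13
grip_force: 53.2
```

```bash
python3 -c "
from h import *
sl()"
```

```text
t 15.25 p [0.5801 0.0224 0.089 ] yaw_y -21.5 tilt [-0.0018 -0.0046] F [-3.12 -4.46  8.28] T [-1.1   0.57  0.52] q [-0.5   0.6   0.53  1.91 -0.42  0.75 -0.11] w 0.13 gf 53.2
along 98.78 lat -1.01 Fu -5.27 Flat -1.39 u per mm in tool frac [ 1.25e-02 -2.80e-04 -6.00e-05]
```

>>> carry_out(
  offset=[
    [0, 0, 0],
    [0, 0, 0],
    [0, 0, 0],
    [0, 0, 0],
    [0, 0, 0],
    [0, 0, 0],
  ],
  delta_rot=[
    [0, 0, 0],
    [0, 0, 0],
    [0, 0, 0],
    [0, 0, 0],
    [0, 0, 0],
    [0, 0, 0],
  ],
  grip=-1,
)

```text
t: 15.85
ee_pos: [0.581, 0.0261, 0.0886]
ee_rot: [0.827, 0.563, -0.0, -0.0]
contact_force: [0.4, 0.2, -1.1]
gripper_width: 0.996
grip_force: 0.0
```

>>> carry_out(
  offset=[
    [0, 0, -0.3],
    [0, 0, -0.7],
    [0, 0, -1],
    [0, 0, -1],
  ],
  delta_rot=[
    [0, 0, 0],
    [0, 0, 0],
    [0, 0, 0],
    [0, 0, 0],
  ],
)

```text
t: 16.25
ee_pos: [0.5832, 0.0258, 0.1721]
ee_rot: [0.827, 0.563, 0.003, 0.001]
contact_force: [1.1, -0.9, 0.4]
gripper_width: 1.0
grip_force: 0.0
```

>>> carry_out(
  offset=[
    [-0.5, -0.5, -1],
    [-1, -1, -1],
    [-1, -1, -1],
    [-1, -1, -1],
  ],
  delta_rot=[
    [0, 0, 0],
    [0, 0, 0],
    [0, 0, 0],
    [0, 0, 0],
  ],
)

```text
t: 16.65
ee_pos: [0.4742, -0.0214, 0.25]
ee_rot: [0.828, 0.561, 0.001, -0.001]
contact_force: [0.7, 0.3, 0.1]
gripper_width: 1.001
grip_force: 0.0
```

>>> carry_out(
  offset=[
    [-0.5, -0.2, 0],
    [-1, -0.5, 0],
    [-1, -0.5, 0],
    [-1, -0.5, 0],
  ],
  delta_rot=[
    [0, 0, 0],
    [0, 0, 0],
    [0, 0, 0],
    [0, 0, 0],
  ],
)

```text
t: 17.05
ee_pos: [0.4106, -0.0788, 0.2486]
ee_rot: [0.827, 0.562, 0.001, -0.0]
contact_force: [1.1, -0.0, 0.4]
gripper_width: 1.001
grip_force: 0.0
```

```bash
python3 -c "
from h import *
sl()
a=manip.capture('scene')[130:290,175:305]; b=manip.capture('top')[115:235,170:340]
cv2.imwrite('pics/end.png',np.hstack([cv2.resize(a,(325,400)),cv2.resize(b,(470,400),interpolation=cv2.INTER_CUBIC)]))"
```

```text
t 17.05 p [ 0.4106 -0.0788  0.2486] yaw_y -21.56 tilt [0.0007 0.0011] F [ 1.08 -0.01  0.42] T [ 0.01 -0.04 -0.04] q [-0.61  0.04  0.75  2.17 -0.03  0.95 -0.21] w 1.001 gf 0.0
along -54.72 lat -125.07 Fu 0.36 Flat 1.02 u per mm in tool frac [ 1.25e-02 -3.00e-04  2.00e-05]
```

View pics/end.png

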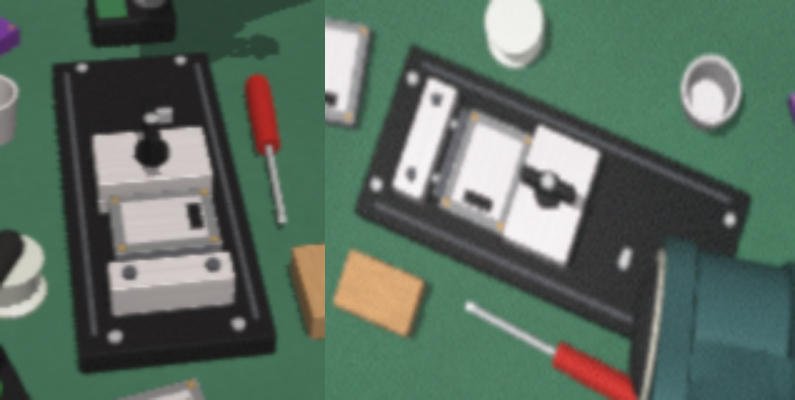

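The final views show the module square between jaw and pad, the wing back in line with the travel, the bystanders in place and the arm clear. Handing in.

```bash
python3 -c "
from plant import manip
print(manip.hand_in())"
```

```text
the job is handed in; nothing more can be done
None
```

Job handed in at about 17 s: the knob was broken loose and fully opened, the jaw slid about 100 mm, the module seated against the pad with about 13 N (worked out from 16 N at the tool less 3 N jaw friction), the knob turned fully tight and released, and no bystander moved as far as the final views show.

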